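Load toe shapers into the guarded freshening station

ROBOT

A 7-joint arm with a two-finger parallel gripper is mounted at the origin on the work surface. World frame = base frame: x ahead of the robot, y to its left, z up, the work surface at z = 0. Lengths are in m, angles in rad, forces in N, time in s.
With the tool pointing down it reaches from about 0.4 to 0.85 m from the base axis. Payload 10.4 kg.
Tool frame: the origin (TCP) lies midway between the tips of the shut fingers; the grasp point (between the pads) lies 19 mm behind it; z points along the fingers, y is the line along which they close (so a half turn about z gives the same grasp; the last joint's range is limited). The gripper opens to 85 mm and grips with 20 to 120 N. Pads are 22 mm wide; open, the fingers measure 114 mm over their backs; the gripper's body (76 mm by 85 mm) begins 54 mm behind the grasp point. The pads swing forward as they close: fully open they stand 13 mm farther back than shut.
Start: joints at [1.164, 0.332, -0.065, 1.46, 0.022, 1.35, -0.088], TCP at [0.234, -0.58, 0.194] pointing down, gripper open.
Joint ranges: [-2.6, 2.6], [-0.5, 2.12], [-1.47, 1.34], [0.16, 2.42], [-1.27, 4.41], [0.06, 2.06], [-2.6, 2.6]. Speed limits (rad/s): [2.22, 2.22, 2.79, 2.79, 3.14, 3.14, 3.14].

INTERFACE

Orientations are given as a unit quaternion [x, y, z, w].
In Python, from station import * gives the robot as it stands. The module is installed in compiled form; this text tells all that it offers. Calls block until the motion is done:
- move_ptp(position, orientation): joint-space move of the TCP to a pose.
- movel(position, frame=None, v=0.15): straight line of the TCP; frame=None keeps the orientation; v is the mean speed in m/s.
- move_j(angles): joint-space move.
- open_jaws() and gripper_close(strength=None): open the fingers fully, or close them until they stop; strength is the grip in N (None keeps the last).
- dwell(seconds).
- solve_ik(position, orientation): joint angles nearest the present ones, or None.
- read_camera(name): name is "side" or "top"; returns (picture, depth): 480x640x3 uint8, red, green, blue; 480x640 float32, m along the optical axis (not along the pixel's ray), 0 where there is no reading.
- camera_params(name): a dict with "mtx" (3x3 intrinsics, pixels), "R" (3x3) and "t" (3): a world point X has camera coordinates R X + t. Camera axes: x right, y down, z forward; pixel columns grow to the right and rows downward; lengths in m; the calibration is good to about 2 mm. A picture is of the moment at which its call begins. camera_params takes no time and is no camera call.
A pose or a line that the arm cannot do raises MotionError and nothing moves.
- close_job(): hands the job in; it is judged then, once.
Trained networks look in the newest picture that a camera, given by its name, has taken for a name from the list of things; names that differ only in an ending like _2 or _b are one class to them, and where a whole thing is asked for, a point or a joint stands for the part that bears it (a point fixed in the world has none). Each returns a list of dicts, best first, with "score" (0 to 1); they miss things now and then, are a little off and sometimes report something else, mostly with a low value. They report only what shows in the picture. A call takes as long as a camera call. They do not tell look-alikes from the thing itself.
- masks_of(name, camera): "mask" (480x640 bool, what is visible of it) and "pixel" ([column, row] in pixels, amid what is visible of it).
Readings, each from a call of its own:
- get_clock(): time.
- get_qpos(): joint angles.
- get_qvel(): joint speeds.
- get_joint_efforts(): joint torques, N m.
- get_ee_pos(): TCP position.
- get_tcp_rot(): TCP orientation.
- get_force(): force on the tool from outside, world axes, zero at the start.
- get_torque(): the same for the moment, N m.
- get_finger_gap(): finger opening in m.
- get_grasp_force(): force on a finger pad.
Only numpy, scipy, OpenCV 4.12 (cv2) and the standard library are available. Lean on these libraries where they do the work, as an engineer would, in place of code of your own. Each camera call takes 0.05 s, during which the arm holds its last target. There are 200 camera calls.

TASK

Put every toe shaper lying on the bench into the freshening station, one to a bay, lying flat with its grip rib up and lengthwise in the bay, either way round. The station has been left on: throw the red run lever off, then the blue lock lever, and swing the clear guard right up; when all the shapers are in, lower the guard fully closed without letting it slam, then throw the blue lock lever on and the red run lever on, each all the way. Leave the mallet, the scraper brush and the boot weight where they are.

Things in the scene. Friction and masses are not known exactly. Their poses are not given: they have to be found in the camera images.
- station: Fixed station on the bench: white base plate 270 x 310 x 20 mm. Origin: centre of the underside; x to its back (hinge side), y to its left, z up. Rear: four bays side by side along y, 64 mm apart, each 58 mm wide (y), 106 mm long (x) inside; dividers and ends 6 and 4 mm thick, 16 mm high. Front deck: guard handle in the middle, a lever at each side.
- bay0 (a point): Centre of the floor of bay 0 (0 to 3 run from the station's -y to +y), in the station's frame x = 53, y = -96, z = 20 mm. Axes as the station's.
- bay1 (a point): Centre of the floor of bay 1 (0 to 3 run from the station's -y to +y), in the station's frame x = 53, y = -32, z = 20 mm. Axes as the station's.
- bay2 (a point): Centre of the floor of bay 2 (0 to 3 run from the station's -y to +y), in the station's frame x = 53, y = 32, z = 20 mm. Axes as the station's.
- bay3 (a point): Centre of the floor of bay 3 (0 to 3 run from the station's -y to +y), in the station's frame x = 53, y = 96, z = 20 mm. Axes as the station's.
- guard (a joint): Hinge of the clear hood with yellow edges, 130 mm deep, 276 wide, 80 high, open below. Rad: 0 = closed; its front swings up and back; at 1.57 all of it is behind the hinge; stop 1.6. Stiff, stays at any angle: 4 to 6 N at the handle raise it, about 1 N lowers it. Blue lever ON: a brass bolt holds it shut (gives under 0.03), or, if it is up, keeps it from closing.
- guard_handle (a point): Centre of the guard's handle bar, 10 mm thick, 60 mm long along the station's y, 50 mm in front of the hood's front face on stand-offs at its two ends. Guard down: x = -60, y = 0, z = 70 mm in the station's frame; under it the deck's parts reach up to z = 43 mm. Turns with the guard.
- guard_hinge (a point): Middle of the guard's hinge axis, which runs along the station's y at x = 120, z = 20 mm in the station's frame. With the guard down the handle bar lies 180 mm in front of it and 50 mm above it.
- lock_lever (a joint): Blue toggle lever on the station's front deck, left (+y) of the handle: steel stem 10 mm thick, 26 mm ball. Value in rad: 0 = ON (start), leaning 29 degrees in towards the handle; 1.0 = OFF, leaning as far outward. Stays where left; takes about 1 N at the ball. Guard lock; blocked in the ON position (gives at most 0.15) while the red lever is ON.
- lock_lever_tip (a point): Centre of the blue lever's ball; moves with it. The pivot is at x = -90, y = +120, z = 42 mm in the station's frame, 75 mm from the ball centre; the ball swings along the station's y, 36 mm to either side of the pivot, 108 mm above the bench at both ends.
- run_lever (a joint): Red toggle lever on the station's front deck, right (-y) of the handle: steel stem 10 mm thick, 26 mm ball. Value in rad: 0 = ON (start), leaning 29 degrees in towards the handle; 1.0 = OFF, leaning as far outward. Stays where left; takes about 1 N at the ball. Run lever; blocked in the OFF position (comes back no further than about 0.65) while the blue lever is OFF.
- run_lever_tip (a point): Centre of the red lever's ball; moves with it. The pivot is at x = -90, y = -120, z = 42 mm in the station's frame, 75 mm from the ball centre; the ball swings along the station's y, 36 mm to either side of the pivot, 108 mm above the bench at both ends.
- shaper0: Beech toe shaper (forefoot shoe tree): block 90 mm long (x), 46 wide (y), 28 high, rounded at its toe (+x); on top in the middle a darker grip rib along x, 50 mm long, 14 wide, from 28 to 58 mm height. 0.08 to 0.17 kg. Origin: centre of the underside. Two to four of the four are present.
- shaper1: Beech toe shaper (forefoot shoe tree): block 90 mm long (x), 46 wide (y), 28 high, rounded at its toe (+x); on top in the middle a darker grip rib along x, 50 mm long, 14 wide, from 28 to 58 mm height. 0.08 to 0.17 kg. Origin: centre of the underside. Two to four of the four are present.
- shaper2: Beech toe shaper (forefoot shoe tree): block 90 mm long (x), 46 wide (y), 28 high, rounded at its toe (+x); on top in the middle a darker grip rib along x, 50 mm long, 14 wide, from 28 to 58 mm height. 0.08 to 0.17 kg. Origin: centre of the underside. Two to four of the four are present.
- shaper3: Beech toe shaper (forefoot shoe tree): block 90 mm long (x), 46 wide (y), 28 high, rounded at its toe (+x); on top in the middle a darker grip rib along x, 50 mm long, 14 wide, from 28 to 58 mm height. 0.08 to 0.17 kg. Origin: centre of the underside. Two to four of the four are present.
- mallet: Bystander: wooden mallet lying on the bench in front at the left; head 60 x 100 mm, handle 200 mm. Origin: under the head.
- scraper_brush: Bystander: boot scraper brush with a copper handle, 250 mm long, lying in front at the right. Origin: on the bench, at the head's handle end.
- boot_weight: Bystander: squat brown stoneware boot weight, 100 mm wide, 98 mm high with a knob. Origin: centre of the underside.
Not all that is in view belongs to the job. What is shaped like the shaper1 but turquoise is not meant.

How it is judged:
On the way, in this order (a step that is already met when the one before it is completed fails the run):
1. the red run lever is thrown off (value of joint run_lever above 0.8 rad), for 0.2 s.
2. the blue lock lever is thrown off (value of joint lock_lever above 0.8 rad), for 0.2 s.
3. the guard is swung up (value of joint guard above 1.3 rad), for 0.2 s.
4. with the guard up, every toe shaper lies flat in a bay and is let go (value of joint guard above 1.2 rad and (horizontal distance between shaper0 and bay0 below 0.018 m or horizontal distance between shaper0 and bay1 below 0.018 m or horizontal distance between shaper0 and bay2 below 0.018 m or horizontal distance between shaper0 and bay3 below 0.018 m) and z of each of shaper0, shaper1, shaper2, shaper3 in the frame of station below 0.027 m and angle between each of shaper0, shaper1, shaper2, shaper3's own z axis and vertical below 0.15 rad and angle between the x axis of each of shaper0, shaper1, shaper2, shaper3 and the x axis of station, either way round below 0.25 rad and (horizontal distance between shaper1 and bay0 below 0.018 m or horizontal distance between shaper1 and bay1 below 0.018 m or horizontal distance between shaper1 and bay2 below 0.018 m or horizontal distance between shaper1 and bay3 below 0.018 m) and (horizontal distance between shaper2 and bay0 below 0.018 m or horizontal distance between shaper2 and bay1 below 0.018 m or horizontal distance between shaper2 and bay2 below 0.018 m or horizontal distance between shaper2 and bay3 below 0.018 m) and (horizontal distance between shaper3 and bay0 below 0.018 m or horizontal distance between shaper3 and bay1 below 0.018 m or horizontal distance between shaper3 and bay2 below 0.018 m or horizontal distance between shaper3 and bay3 below 0.018 m) and contact force between each of shaper0, shaper1, shaper2, shaper3 and the fingers below 0.1 N), for 0.2 s.
5. the guard is lowered closed (value of joint guard below 0.05 rad), for 0.2 s.
6. the blue lock lever is thrown on (value of joint lock_lever below 0.2 rad and value of joint guard below 0.05 rad), for 0.2 s.
7. the red run lever is thrown on (all of step 6 and value of joint run_lever below 0.2 rad), for 0.2 s.
At the end, for the whole second after the job is handed in: Guard down (below 0.05 rad), blue lever and red lever both ON (below 0.2 rad), and every toe shaper present in a bay: within 18 mm of the bay centre, flat on the floor (less than 7 mm above it, tilt below 0.15 rad), lengthwise within 0.25 rad (all of step 7 and (horizontal distance between shaper0 and bay0 below 0.018 m or horizontal distance between shaper0 and bay1 below 0.018 m or horizontal distance between shaper0 and bay2 below 0.018 m or horizontal distance between shaper0 and bay3 below 0.018 m) and z of each of shaper0, shaper1, shaper2, shaper3 in the frame of station below 0.027 m and angle between each of shaper0, shaper1, shaper2, shaper3's own z axis and vertical below 0.15 rad and angle between the x axis of each of shaper0, shaper1, shaper2, shaper3 and the x axis of station, either way round below 0.25 rad and (horizontal distance between shaper1 and bay0 below 0.018 m or horizontal distance between shaper1 and bay1 below 0.018 m or horizontal distance between shaper1 and bay2 below 0.018 m or horizontal distance between shaper1 and bay3 below 0.018 m) and (horizontal distance between shaper2 and bay0 below 0.018 m or horizontal distance between shaper2 and bay1 below 0.018 m or horizontal distance between shaper2 and bay2 below 0.018 m or horizontal distance between shaper2 and bay3 below 0.018 m) and (horizontal distance between shaper3 and bay0 below 0.018 m or horizontal distance between shaper3 and bay1 below 0.018 m or horizontal distance between shaper3 and bay2 below 0.018 m or horizontal distance between shaper3 and bay3 below 0.018 m)); the robot touches nothing.
It fails at once if the mallet is shifted by more than 30 mm (distance of mallet from where it was at the start of the episode above 0.03 m).
It fails at once if the scraper brush is shifted by more than 30 mm (distance of scraper_brush from where it was at the start of the episode above 0.03 m).
It fails at once if the boot weight is shifted by more than 30 mm (distance of boot_weight from where it was at the start of the episode above 0.03 m).
It fails at once if the guard slams down faster than 2.5 rad/s (velocity of joint guard below -2.5 rad/s).
Of shaper0, shaper1, shaper2, shaper3 only 2 to 4 are there at a start; the rules pass over those that are not, and their reading is None.
At some moment in a run one of shaper0, shaper1, shaper2, shaper3 may be knocked a few centimetres aside while the robot is not near it.
Once in a run the grip may slacken for a moment while it holds something.
It also fails if it takes over 210 s, if anything falls off the work surface, if the arm or the gripper's body presses on something with over 40 N, if the wrist force passes 120 N, or if a joint passes its speed limit or range.

## Working session

There is one attempt and no reset: what is moved stays moved. The work goes in short steps, each a Python script; the robot and the scene stay as the last script left them, time stands still between calls to the robot, and variables do not carry over. Pictures are saved under pics/ and viewed, at most 14 in all, crops included, and the job is handed in when it is done.

```bash
mkdir -p pics
cat > h.py <<'E'
from station import *
import numpy as np, cv2
from scipy.spatial.transform import Rotation as Rn
def snap(cam,fn=None,box=None,scale=1):
    p,d=read_camera(cam)
    if fn:
        q=p[:,:,::-1]
        if box: q=q[box[1]:box[3],box[0]:box[2]]
        q=cv2.resize(q,None,fx=scale,fy=scale,interpolation=cv2.INTER_CUBIC)
        cv2.imwrite('pics/'+fn,q)
    return p,d
def cloud(cam,d):
    c=camera_params(cam);K=np.array(c['mtx']);R=np.array(c['R']);t=np.array(c['t'])
    v,u=np.mgrid[0:480,0:640]
    P=np.stack([(u-K[0,2])/K[0,0]*d,(v-K[1,2])/K[1,1]*d,d],-1)
    return (P-t)@R
def proj(cam,X):
    c=camera_params(cam);K=np.array(c['mtx']);q=np.array(c['R'])@np.array(X)+np.array(c['t'])
    q=K@q;return q[:2]/q[2]
E
python3 - <<'E'
from h import *
for c in('top','side'):
    p,d=snap(c,c+'0.png'); np.savez(c+'0.npz',p=p,d=d)
    W=cloud(c,d)
    cp=camera_params(c);print(c,(-np.array(cp['R']).T@np.array(cp['t'])).round(3))
    for n in('station','shaper1','mallet','scraper_brush','boot_weight','run_lever_tip','lock_lever_tip','guard_handle'):
        for m in masks_of(n,c):
            k=m['mask']&(d>0)
            print(c,n,round(m['score'],2),np.round(m['pixel']),k.sum(),np.median(W[k],0).round(3) if k.any() else None)
E
```

```text
top [ 0.334 -0.082  1.17 ]
top station 0.92 [293. 214.] 15475 [ 0.521 -0.012  0.076]
top station 0.26 [151. 342.] 2108 [0.237 0.296 0.044]
top shaper1 0.96 [421. 150.] 710 [ 0.684 -0.309  0.028]
top shaper1 0.93 [470. 191.] 732 [ 0.578 -0.423  0.028]
top shaper1 0.89 [513. 157.] 782 [ 0.657 -0.524  0.027]
top shaper1 0.82 [423. 199.] 799 [ 0.558 -0.311  0.027]
top shaper1 0.63 [141. 199.] 785 [0.551 0.346 0.027]
top shaper1 0.56 [292. 214.] 15287 [ 0.521 -0.013  0.079]
top mallet 0.68 [140. 203.] 799 [0.55  0.346 0.027]
top mallet 0.57 [151. 344.] 2199 [0.236 0.296 0.043]
top mallet 0.57 [156. 138.] 1475 [0.698 0.305 0.049]
top scraper_brush 0.69 [408. 349.] 1924 [ 0.219 -0.271  0.037]
top boot_weight 0.94 [157. 139.] 1428 [0.699 0.305 0.049]
top run_lever_tip 0.68 [329. 245.] 128 [ 0.44  -0.097  0.115]
top lock_lever_tip 0.54 [250. 245.] 143 [0.441 0.076 0.115]
top lock_lever_tip 0.5 [408. 349.] 1999 [ 0.22  -0.271  0.037]
top guard_handle 0.76 [292. 184.] 8384 [ 0.576 -0.01   0.099]
side [-0.047  0.536  1.09 ]
side station 0.97 [280. 265.] 13357 [0.522 0.019 0.051]
side shaper1 0.9 [313. 170.] 570 [ 0.683 -0.303  0.026]
side shaper1 0.85 [348. 195.] 532 [ 0.553 -0.305  0.027]
side shaper1 0.8 [163. 361.] 934 [0.544 0.359 0.027]
side shaper1 0.78 [367. 140.] 489 [ 0.658 -0.519  0.025]
side shaper1 0.75 [365. 168.] 506 [ 0.578 -0.416  0.026]
side shaper1 0.72 [284. 439.] 2221 [0.231 0.302 0.049]
side shaper1 0.42 [133. 309.] 1509 [0.692 0.327 0.049]
side mallet 0.97 [282. 438.] 2248 [0.231 0.302 0.049]
side mallet 0.65 [266. 244.] 7095 [0.563 0.013 0.098]
side scraper_brush 0.9 [448. 265.] 1607 [ 0.212 -0.262  0.034]
side boot_weight 0.74 [132. 308.] 1555 [0.692 0.326 0.048]
side run_lever_tip 0.56 [333. 241.] 113 [ 0.437 -0.089  0.113]
side run_lever_tip 0.42 [281. 262.] 12994 [0.522 0.02  0.053]
side lock_lever_tip 0.59 [283. 291.] 193 [0.44  0.084 0.104]
side guard_handle 0.84 [270. 242.] 7185 [0.563 0.013 0.098]
```

View pics/top0.png

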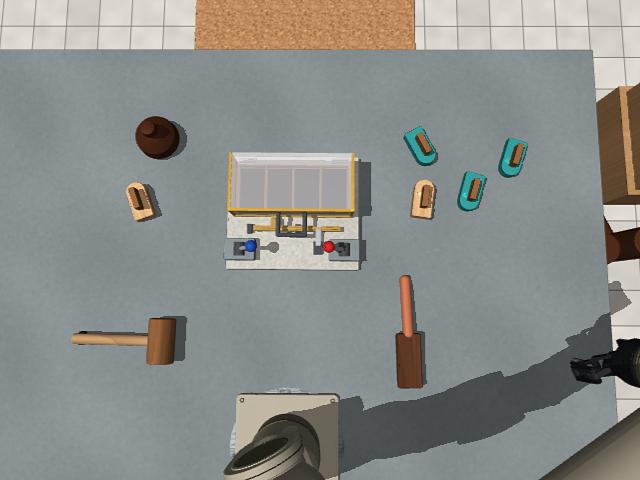

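View pics/side0.png

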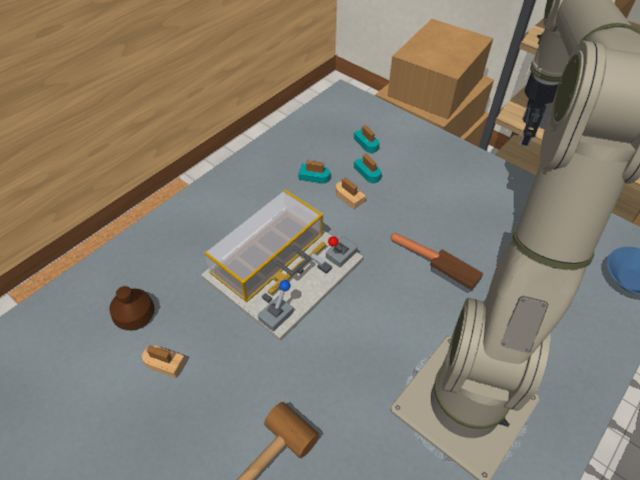

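The picture shows five shaper-shaped things in the top view. (141,199) and (423,199) are beech, so they fit the description. (421,146), (471,190) and (513,157) are turquoise, so they are decoys. The station is at (293,212) with empty bays. The red ball is at (329,247), the blue ball at (250,246). I'll confirm with a crop and compute the poses.

```bash
cat >> h.py <<'E'
def shaper_pose(c,xy,r=.07,dat=None):
    p,d=dat if dat is not None else snap(c)
    W=cloud(c,d);k=(d>0)&(np.hypot(W[...,0]-xy[0],W[...,1]-xy[1])<r)
    rib=k&(W[...,2]>.05)&(W[...,2]<.066)
    P=W[rib][:,:2]; blk=W[k&(W[...,2]>.018)&(W[...,2]<.034)][:,:2]
    f=lambda P: cv2.minAreaRect((P*1000).astype(np.float32))
    def ax(r):
        b=cv2.boxPoints(r); e=max((b[1]-b[0],b[2]-b[1]),key=np.linalg.norm); a=np.arctan2(e[1],e[0]); return (a+np.pi/2)%np.pi-np.pi/2
    R1=f(P);R2=f(np.vstack([P,blk]))
    return dict(rib=np.round(np.array(R1[0])/1000,4),ribsz=np.round(R1[1]),ribyaw=round(ax(R1),3),blk=np.round(np.array(R2[0])/1000,4),blksz=np.round(R2[1]),blkyaw=round(ax(R2),3),n=len(P))
E
python3 - <<'E'
from h import *
D={c:(np.load(c+'0.npz')['p'],np.load(c+'0.npz')['d']) for c in('top','side')}
for c in D:
    p,d=D[c];W=cloud(c,d)
    for xy in((.551,.346),(.558,-.311)): print(c,shaper_pose(c,xy,.065,D[c]))
    reg=(d>0)&(abs(W[...,0]-.53)<.2)&(abs(W[...,1])<.2)
    for lo,hi in((.093,.107),(.012,.028)):
        k=(reg&(W[...,2]>lo)&(W[...,2]<hi)&((W[...,0]>.5) if lo>.05 else True)).astype(np.uint8)
        k=cv2.morphologyEx(k,cv2.MORPH_OPEN,np.ones((3,3)));
        P=W[k>0][:,:2]
        r=cv2.minAreaRect((P*1000).astype(np.float32));print(c,lo,k.sum(),np.round(r[0],1),np.round(r[1]),round(r[2],2),np.percentile(P,[1,99],axis=0).round(3).tolist())
    i=p.astype(int)
    for nm,k in(('red',(i[...,0]>150)&(i[...,1]<60)&(i[...,2]<60)),('blue',(i[...,2]>130)&(i[...,0]<60)&(i[...,1]<110))):
        k&=reg&(W[...,2]>.06); q=W[k]; A=np.c_[2*q,np.ones(len(q))];s=np.linalg.lstsq(A,(q**2).sum(1),rcond=None)[0]
        # fixed radius refine
        from scipy.optimize import least_squares
        s=least_squares(lambda x:np.linalg.norm(q-x,axis=1)-.013,q.mean(0)-[0,0,.008],loss='soft_l1',f_scale=.002).x
        print(c,nm,k.sum(),s.round(4))
t=cv2.imread('pics/top0.png')
cv2.imwrite('pics/crop1.png',np.hstack([cv2.resize(t[110:230,380:540],None,fx=2.5,fy=2.5),cv2.resize(t[110:230,90:250],None,fx=2.5,fy=2.5)]))
for i in(0,1):
  q=(0.7071,0.7071,0,0)
  for P in((.44,-.07,.1),(.44,.06,.1),(.35,-.01,.25),(.62,-.1,.1),(.551,.346,.1)):
    print(P,[solve_ik(P,list(qq)) is not None for qq in((1,0,0,0),(.7071,.7071,0,0),(.7071,-.7071,0,0))])
  break
print(get_tcp_rot())
E
```

```text
top {'rib': array([0.5571, 0.3532]), 'ribsz': array([51., 15.]), 'ribyaw': np.float32(0.368), 'blk': array([0.5569, 0.3524]), 'blksz': array([89., 47.]), 'blkyaw': np.float32(0.366), 'n': 144}
top {'rib': array([ 0.5636, -0.3156]), 'ribsz': array([14., 50.]), 'ribyaw': np.float32(-0.136), 'blk': array([ 0.5628, -0.3157]), 'blksz': array([48., 89.]), 'blkyaw': np.float32(-0.137), 'n': 141}
top 0.093 7368 [585.3  -9.5] [277. 134.] 89.63 [[0.519, -0.145], [0.65, 0.126]]
top 0.012 4937 [529.8 -10.1] [267. 311.] 0.14 [[0.397, -0.164], [0.64, 0.141]]
top red 79 [ 0.4407 -0.0936  0.1071]
top blue 75 [0.4417 0.0741 0.107 ]
side {'rib': array([0.5573, 0.3559]), 'ribsz': array([53., 15.]), 'ribyaw': np.float32(0.357), 'blk': array([0.5568, 0.3554]), 'blksz': array([90., 47.]), 'blkyaw': np.float32(0.362), 'n': 167}
side {'rib': array([ 0.5637, -0.3139]), 'ribsz': array([18., 52.]), 'ribyaw': np.float32(-0.13), 'blk': array([ 0.5643, -0.3101]), 'blksz': array([47., 93.]), 'blkyaw': np.float32(-0.079), 'n': 84}
side 0.093 4893 [585.5  -9.7] [283. 137.] 89.84 [[0.52, -0.144], [0.651, 0.13]]
side 0.012 3905 [530.3  -7.2] [310. 271.] 89.6 [[0.396, -0.154], [0.651, 0.147]]
side red 64 [ 0.442  -0.0913  0.1069]
side blue 76 [0.4418 0.0767 0.1068]
(0.44, -0.07, 0.1) [True, True, False]
(0.44, 0.06, 0.1) [True, True, False]
(0.35, -0.01, 0.25) [True, True, False]
(0.62, -0.1, 0.1) [True, True, True]
(0.551, 0.346, 0.1) [True, True, True]
[9.81642593e-01 1.90729696e-01 1.61324219e-05 4.97526230e-05]
```

View pics/crop1.png

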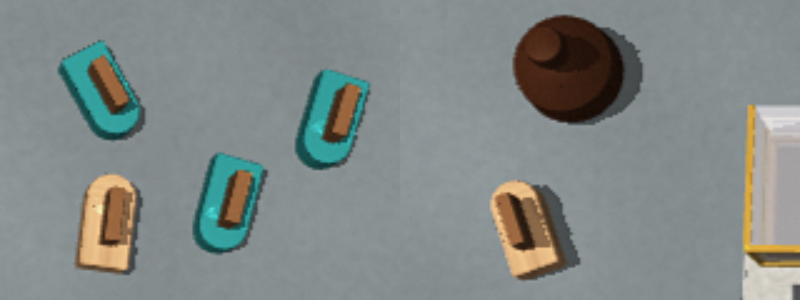

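The crop shows two beech shapers, left at (495,230) and right at (108,225) in the crop. The other three are turquoise and stay put. The station origin is about (0.531, -0.009) with yaw 0. Now the levers.

```bash
cat >> h.py <<'E'
SX,SY=.531,-.009
DN=[1,0,0,0]
def push(y0,y1,x=SX-.09,z=.096,fmax=8,step=.004):
    """closed fingers go down at y0, then push along y towards y1 until force fmax"""
    move_ptp([x,y0,.22],DN); movel([x,y0,z],v=.12)
    f0=np.array(get_force()); s=np.sign(y1-y0); y=y0; log=[]
    while s*(y1-y)>1e-6:
        y=y+s*min(step,abs(y1-y)); movel([x,y,z],v=.06)
        f=np.array(get_force())-f0; log.append((round(y,3),round(f[1],1)))
        if abs(f[1])>fmax: break
    print(log[-6:],get_clock())
    movel([x,y-s*.012,z],v=.1); movel([x,y-s*.012,.22],v=.2)
E
python3 - <<'E'
from h import *
gripper_close(20)
push(-.055,-.150)
p,d=snap('top','lev1.png',(200,130,390,290),3)
E
```

```text
[(np.float64(-0.131), np.float64(1.1)), (np.float64(-0.135), np.float64(0.9)), (np.float64(-0.139), np.float64(1.9)), (np.float64(-0.143), np.float64(0.4)), (np.float64(-0.147), np.float64(1.1)), (np.float64(-0.15), np.float64(0.7))] 10.8833
```

View pics/lev1.png

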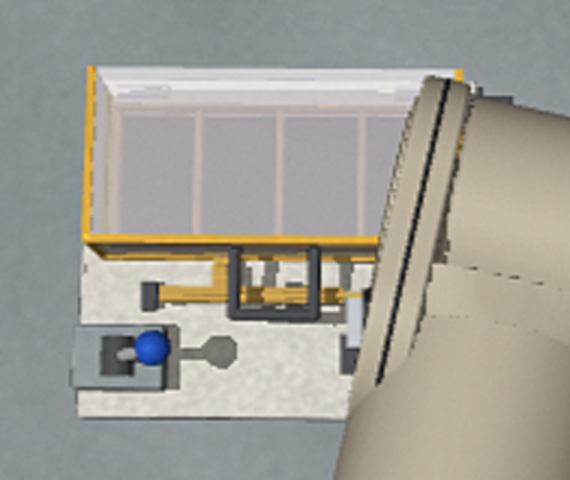

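The arm hides the red lever in this picture; blue is at (150,348) in the crop, still ON. No stop force was felt, so I'll push red a bit further until the stop and check the ball in the cloud from both cameras.

```bash
cat >> h.py <<'E'
from scipy.optimize import least_squares
def balls():
    o={}
    for c in('top','side'):
        p,d=snap(c);W=cloud(c,d);i=p.astype(int)
        reg=(d>0)&(abs(W[...,0]-SX+.09)<.05)&(abs(W[...,1])<.22)&(W[...,2]>.06)&(W[...,2]<.15)
        for nm,k in(('red',(i[...,0]>120)&(i[...,1]<60)&(i[...,2]<60)),('blue',(i[...,2]>110)&(i[...,0]<60)&(i[...,1]<110))):
            q=W[k&reg]
            if len(q)<15: continue
            s=least_squares(lambda x:np.linalg.norm(q-x,axis=1)-.013,q.mean(0)-[0,0,.008],loss='soft_l1',f_scale=.002).x
            dy=(s[1]-SY)*(-1 if nm=='red' else 1)-.12
            o[c,nm]=(s.round(3),'joint %.2f'%(.5+np.arcsin(np.clip(dy/.075,-1,1))))
    for k in o: print(*k,*o[k])
E
python3 - <<'E'
from h import *
push(-.135,-.175)
move_ptp([.36,0,.3],DN)
balls(); print(get_clock())
E
```

```text
[(np.float64(-0.155), np.float64(-0.6)), (np.float64(-0.159), np.float64(0.9)), (np.float64(-0.163), np.float64(0.5)), (np.float64(-0.167), np.float64(0.8)), (np.float64(-0.171), np.float64(0.4)), (np.float64(-0.175), np.float64(0.0))] 15.9
top red [ 0.441 -0.093  0.107] joint 0.01
side red [ 0.442 -0.093  0.107] joint -0.01
side blue [0.443 0.076 0.107] joint 0.02
17.85
```

Run:
```python
from h import *
print(get_ee_pos(),get_tcp_rot(),get_finger_gap())
push(-.055,-.075)
move_ptp([SX-.09,-.055,.22],DN);movel([SX-.09,-.055,.096]);movel([SX-.09,-.10,.096],v=.06)
print(get_ee_pos(),get_force())
snap('side','lev2.png',(220,150,420,300),4)
```

```text
[ 0.36007895 -0.00136378  0.29900248] [ 9.99998740e-01 -1.09530725e-03 -8.92623213e-04 -7.24020019e-04] -0.00014320177627737008
[(np.float64(-0.059), np.float64(-0.1)), (np.float64(-0.063), np.float64(0.1)), (np.float64(-0.067), np.float64(-0.9)), (np.float64(-0.071), np.float64(-0.8)), (np.float64(-0.075), np.float64(-1.1))] 20.8583
[ 0.44102556 -0.09965513  0.09600136] [-0.5490764   0.17765028  0.82146251]
```

View pics/lev2.png

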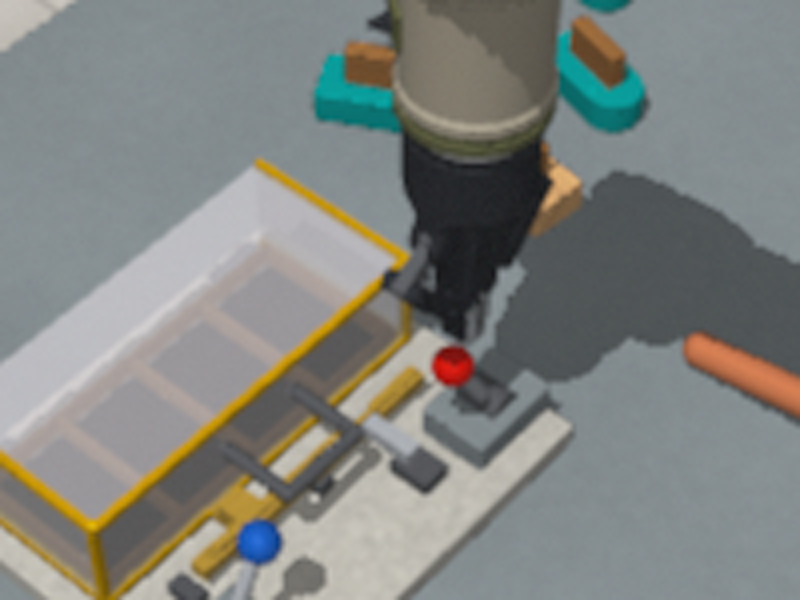

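The picture shows the finger tips at about (468,335) in the crop, right beside and behind the red ball (453,367), and the lever not moved. I'll compare the cloud with where the tips should be.

Run:
```python
from h import *
e=get_ee_pos();print(e)
for c in('side','top'):
    p,d=snap(c);W=cloud(c,d)
    print(c,'tcp px',proj(c,e).round(1),'tip+40mm',proj(c,np.array(e)+[0,0,.04]).round(1),'ball',proj(c,[.441,-.093,.107]).round(1))
    dark=p.max(2)<70
    k=dark&(d>0)&(np.hypot(W[...,0]-e[0],W[...,1]-e[1])<.08)&(W[...,2]>.085)
    q=W[k]
    for z in np.arange(.085,.2,.01):
        m=(q[:,2]>=z)&(q[:,2]<z+.01)
        if m.sum(): print(c,round(z,3),m.sum(),q[m].min(0).round(3)[:2],q[m].max(0).round(3)[:2])
balls()
```

```text
[ 0.44101889 -0.09955577  0.09598999]
side tcp px [335.3 242.6] tip+40mm [335.7 231.9] ball [333.6 241.3]
side 0.135 5 [ 0.434 -0.089] [ 0.445 -0.086]
side 0.145 14 [ 0.428 -0.102] [ 0.445 -0.084]
side 0.155 12 [ 0.43 -0.1 ] [ 0.437 -0.084]
side 0.165 9 [ 0.427 -0.105] [ 0.434 -0.085]
side 0.175 42 [ 0.427 -0.127] [ 0.452 -0.065]
side 0.185 58 [ 0.427 -0.135] [ 0.451 -0.061]
side 0.195 67 [ 0.422 -0.14 ] [ 0.452 -0.051]
top tcp px [331.1 246.7] tip+40mm [331.4 244.8] ball [328.2 246.2]
top blue [0.442 0.075 0.107] joint -0.00
side red [ 0.442 -0.092  0.107] joint -0.01
side blue [0.442 0.076 0.107] joint 0.02
```

Run:
```python
from h import *
x=SX-.09
movel([x,-.055,.096],v=.1); movel([x,-.055,.2],v=.2); movel([x,-.0,.2],v=.2)
e=get_ee_pos();print(e,get_finger_gap())
for c in('side','top'):
    p,d=snap(c,'tip_side.png' if c=='side' else None,(230,150,380,270),5);W=cloud(c,d)
    print(c,proj(c,e).round(1))
    k=(d>0)&(np.hypot(W[...,0]-e[0],W[...,1]-e[1])<.05)&(W[...,2]>.13);q=W[k]
    for z in np.arange(.13,.3,.01):
        m=(q[:,2]>=z)&(q[:,2]<z+.01)
        if m.sum(): print(c,round(z,3),m.sum(),q[m].min(0).round(3)[:2],q[m].max(0).round(3)[:2])
```

```text
[4.40253886e-01 4.17012155e-04 1.98761453e-01] 7.485613749941739e-05
side [307.5 240.2]
side 0.23 8 [ 0.429 -0.006] [0.433 0.009]
side 0.24 32 [ 0.428 -0.014] [0.446 0.015]
side 0.25 41 [ 0.427 -0.015] [0.443 0.016]
side 0.26 29 [ 0.427 -0.011] [0.436 0.015]
side 0.27 22 [ 0.427 -0.022] [0.434 0.015]
side 0.28 88 [ 0.425 -0.037] [0.453 0.033]
side 0.29 91 [ 0.424 -0.042] [0.451 0.04 ]
top [281.3 241.8]
top 0.29 2 [ 0.427 -0.045] [ 0.427 -0.043]
```

View pics/tip_side.png

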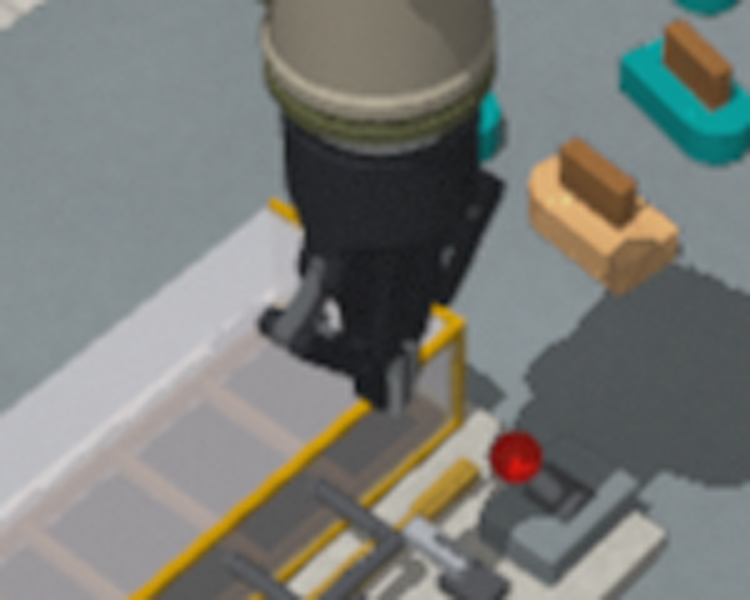

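The picture shows the shut tips ending at crop (385,410), about 8 px above where the TCP projects (387,451). The real tips seem to sit about 30 mm behind the reported TCP. I'll check by touching the bare bench.

Run:
```python
from h import *
move_ptp([.45,-.22,.06],DN)
f0=np.array(get_force()); z=.03; movel([.45,-.22,z],v=.1)
while z>-.04:
    z-=.003
    try: movel([.45,-.22,z],v=.05)
    except MotionError as ex: print('ME',ex);break
    f=np.array(get_force())-f0
    if abs(f[2])>4: break
print(z,f.round(1),get_ee_pos(),get_clock())
movel([.45,-.22,.2],v=.25)
```

```text
-0.039 [-10.3   5.2  30.9] [ 0.450312   -0.220207   -0.03709602] 33.275
```

Contact came at reported z ≈ -0.036, so the real tips are about 36 mm short of the TCP. I'll redo the red lever with that correction, and measure the open tips too.

Run:
```python
from h import *
push(-.05,-.175,z=.066)
move_ptp([.40,.0,.25],DN)
balls()
def prof(tag):
    e=get_ee_pos();print(tag,np.round(e,3),get_finger_gap())
    p,d=snap('side');W=cloud('side',d)
    k=(d>0)&(abs(W[...,0]-e[0])<.06)&(abs(W[...,1]-e[1])<.08)&(W[...,2]>.16);q=W[k]
    for z in np.arange(.20,.36,.01):
        m=(q[:,2]>=z)&(q[:,2]<z+.01)
        if m.sum(): print(round(z-e[2],3),m.sum(),q[m].min(0).round(3)[:2],q[m].max(0).round(3)[:2])
open_jaws();prof('open')
snap('side','open.png',(230,130,380,250),5)
print(get_clock())
```

```text
[(np.float64(-0.122), np.float64(0.7)), (np.float64(-0.126), np.float64(1.1)), (np.float64(-0.13), np.float64(1.1)), (np.float64(-0.134), np.float64(1.6)), (np.float64(-0.138), np.float64(1.3)), (np.float64(-0.142), np.float64(9.6))] 42.2917
top red [ 0.441 -0.158  0.11 ] joint 0.90
side red [ 0.443 -0.165  0.107] joint 0.99
side blue [0.442 0.076 0.107] joint 0.01
open [0.4  0.   0.25] 0.0854236042247982
0.04 4 [ 0.395 -0.044] [0.403 0.048]
0.05 52 [ 0.387 -0.05 ] [0.41  0.055]
0.06 73 [ 0.388 -0.056] [0.411 0.058]
0.07 69 [ 0.388 -0.055] [0.408 0.057]
0.08 61 [ 0.387 -0.049] [0.408 0.058]
0.09 62 [ 0.385 -0.066] [0.412 0.074]
0.1 186 [ 0.382 -0.073] [0.411 0.076]
45.075
```

View pics/open.png

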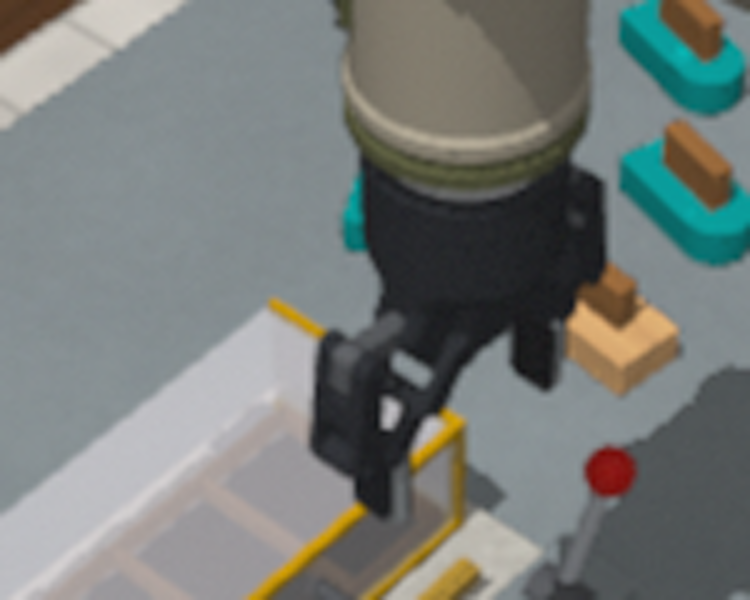

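The picture shows the red lever leaning outward with its ball at crop (610,470), so it is OFF (0.99). The open fingertips confirm the 36 mm offset. Next come the blue lever and then the guard, gripped by the ends of its bar.

```bash
cat >> h.py <<'E'
T=.036   # real tips lie this far behind the reported TCP
def P(x,y,z): return [x,y,z-T]
HX,HZ=SX+.12,.02
def bar(th):
    a=np.arctan2(.05,-.18)-th; r=np.hypot(.18,.05)
    return HX+r*np.cos(a),HZ+r*np.sin(a)
def guard(t0,t1,n,below=.017,v=.15):
    f0=np.array(get_force());m=0
    for th in np.linspace(t0,t1,n+1)[1:]:
        x,z=bar(th); movel(P(x,SY,z-below),v=v); m=max(m,np.linalg.norm(np.array(get_force())-f0))
    print('guard',t0,t1,'Fmax',round(m,1),'gap',round(get_finger_gap(),4),'pad',round(get_grasp_force(),1),'t',round(get_clock(),1))
E
python3 - <<'E'
from h import *
gripper_close(20)
push(.04,.16,z=.066,step=.008)
open_jaws()
x,z=bar(0)
move_ptp(P(x,SY,.2),DN); balls()
movel(P(x,SY,z-.017),v=.12)
gripper_close(40); print(get_finger_gap(),get_grasp_force(),get_clock())
guard(0,.15,2)
E
```

```text
[(np.float64(0.088), np.float64(-0.6)), (np.float64(0.096), np.float64(-0.3)), (np.float64(0.104), np.float64(-1.5)), (np.float64(0.112), np.float64(-1.3)), (np.float64(0.12), np.float64(-0.7)), (np.float64(0.128), np.float64(-17.7))] 50.7583
top red [ 0.439 -0.166  0.107] joint 1.01
top blue [0.443 0.147 0.107] joint 1.00
side red [ 0.441 -0.164  0.108] joint 0.99
side blue [0.443 0.148 0.107] joint 1.02
0.06837417745325436 41.79024562239647 55.1333
guard 0 0.15 Fmax 12.3 gap 0.0675 pad 49.5 t 55.6
```

Run:
```python
from h import *
guard(.15,.6,5)
guard(.6,1.54,10)
snap('side','up.png',(200,120,440,320),3)
open_jaws(); e=get_ee_pos(); movel([e[0]-.0,e[1],.33],v=.25)
print(get_clock())
```

```text
guard 0.15 0.6 Fmax 4.1 gap 0.0677 pad 49.9 t 56.9
guard 0.6 1.54 Fmax 13.2 gap -0.0 pad 0.0 t 59.6
61.3
```

View pics/up.png

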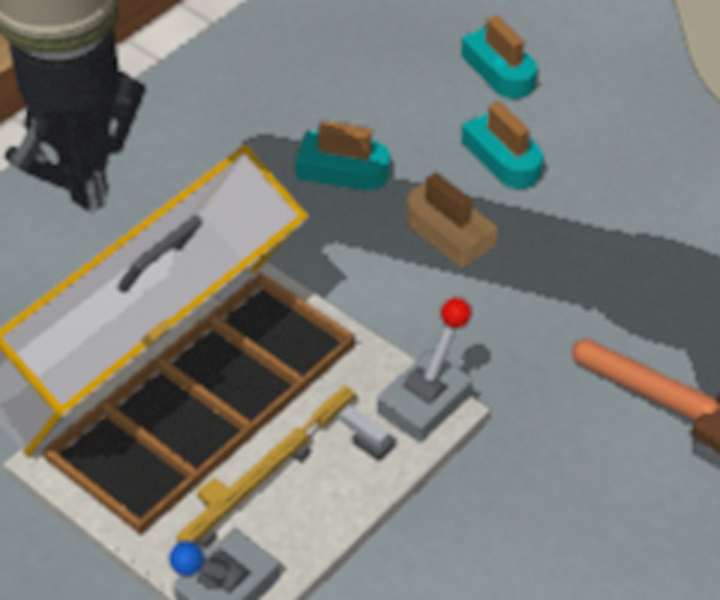

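The picture shows the grip slipped on the way and the guard at roughly 1 rad, with the bar around crop (160,255). The bays are empty. I'll push it the rest of the way from the front with closed fingers.

```bash
cat >> h.py <<'E'
def guard_angle():
    """hood cloud: angle of the yellow front rim seen from the hinge"""
    o=[]
    for c in('top','side'):
        p,d=snap(c);W=cloud(c,d);i=p.astype(int)
        k=(d>0)&(i[...,0]>150)&(i[...,1]>100)&(i[...,2]<60)&(abs(W[...,1]-SY)<.15)&(W[...,2]>.09)&(abs(W[...,0]-.65)<.2)
        q=W[k][:,[0,2]]-[HX,HZ]; r=np.hypot(*q.T); a=np.arctan2(q[:,1],-q[:,0])
        m=abs(r-.1526)<.006  # front top edge, closed at atan2(80,130)
        n=abs(r-.130)<.006   # front bottom edge, closed at 0
        o.append((c,m.sum(),round(np.median(a[m])-np.arctan2(.08,.13),2) if m.any() else None,n.sum(),round(np.median(a[n]),2) if n.any() else None))
    print(o)
E
python3 - <<'E'
from h import *
gripper_close(20)
movel(P(.50,SY,.34),v=.3); guard_angle()
movel(P(.50,SY,.18),v=.2)
f0=np.array(get_force())
x=.50
while x<.684:
    x+=.008; movel(P(x,SY,.18),v=.12); f=np.array(get_force())-f0
    if abs(f[0])>15: break
print(x,f.round(1))
e=get_ee_pos(); movel([e[0]-.02,e[1],e[2]],v=.2); movel(P(.55,SY,.34),v=.25); movel(P(.42,SY,.34),v=.3);guard_angle();print(get_clock())
dat=snap('top','up2.png'); 
for xy in((.557,.353),(.563,-.315)): print(shaper_pose('top',xy,.065,dat))
E
```

```text
[('top', np.int64(112), np.float64(1.04), np.int64(79), np.float64(1.09)), ('side', np.int64(184), np.float64(1.05), np.int64(227), np.float64(1.11))]
0.6840000000000002 [-1.1 -1.3 -0.3]
[('top', np.int64(98), np.float64(1.55), np.int64(106), np.float64(1.61)), ('side', np.int64(157), np.float64(1.56), np.int64(200), np.float64(1.62))]
71.5917
{'rib': array([0.583, 0.373]), 'ribsz': array([50., 15.]), 'ribyaw': np.float32(0.357), 'blk': array([0.5769, 0.3704]), 'blksz': array([79., 48.]), 'blkyaw': np.float32(0.381), 'n': 145}
{'rib': array([ 0.5638, -0.3153]), 'ribsz': array([14., 50.]), 'ribyaw': np.float32(-0.156), 'blk': array([ 0.563 , -0.3153]), 'blksz': array([46., 89.]), 'blkyaw': np.float32(-0.149), 'n': 138}
```

View pics/up2.png

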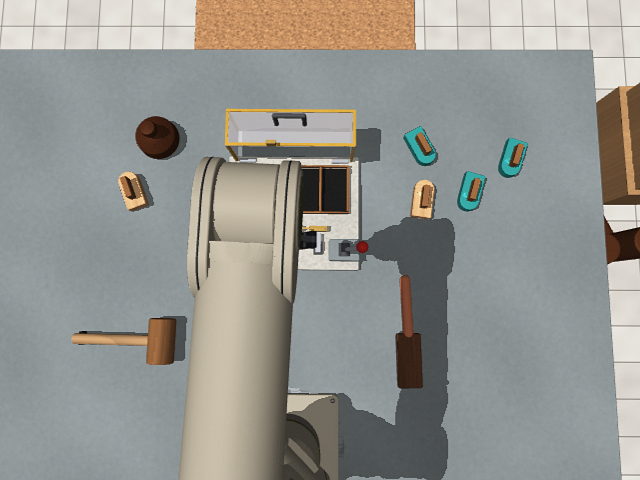

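The picture shows the guard up (1.55 rad) and the left beech shaper knocked to about (132,190), i.e. (0.583, 0.373). The right one is unmoved at (423,199). I'll pick the right one first.

```bash
cat >> h.py <<'E'
def yawq(a): return (Rn.from_euler('z',a)*Rn.from_quat(DN)).as_quat().tolist()
def pick(x,y,a):
    open_jaws(); move_ptp(P(x,y,.16),yawq(a)); movel(P(x,y,.034),v=.15)
    gripper_close(70); g=get_finger_gap(); movel(P(x,y,.18),v=.15)
    print('pick gap',round(g,4),round(get_finger_gap(),4),'pad',round(get_grasp_force(),1),'t',round(get_clock(),1))
def place(b):
    x,y=SX+.053,SY-.096+.064*b
    move_ptp(P(x,y,.18),DN); print('gap',round(get_finger_gap(),4))
    movel(P(x,y,.066),v=.15); f0=np.array(get_force()); z=.066
    while z>.052:
        z-=.002; movel(P(x,y,z),v=.04); f=np.array(get_force())-f0
        if f[2]>4: break
    print('z',round(z,3),f.round(1)); open_jaws(); movel(P(x,y,.18),v=.2); print('t',get_clock())
E
python3 - <<'E'
from h import *
pick(.5638,-.3153,-.145)
place(0)
move_ptp(P(.45,.25,.25),yawq(.36))
dat=snap('top')
print(shaper_pose('top',(.583,.373),.065,dat))
# placed shaper: shift cloud down by floor height
p,d=dat;W=cloud('top',d);k=(d>0)&(abs(W[...,0]-.584)<.05)&(abs(W[...,1]+.105)<.03)&(W[...,2]>.07);q=W[k]
r=cv2.minAreaRect((q[:,:2]*1000).astype(np.float32));print(k.sum(),r,np.median(q[:,2]))
E
```

```text
pick gap 0.0128 0.0126 pad 68.2 t 76.6
gap 0.0125
z 0.052 [-9.5  1.6 20.5]
t 81.6333
{'rib': array([0.5834, 0.3734]), 'ribsz': array([50., 16.]), 'ribyaw': np.float32(0.393), 'blk': array([0.5826, 0.3727]), 'blksz': array([91., 47.]), 'blkyaw': np.float32(0.382), 'n': 144}
132 ((583.9881591796875, -105.18800354003906), (11.457271575927734, 48.87161636352539), 89.90154266357422) 0.07671844611843018
```

Shaper in bay 0 is centred and flat. Now the left one into bay 3.

Run:
```python
from h import *
pick(.5834,.3732,.38)
place(3)
move_ptp(P(.40,SY,.30),DN)
p,d=dat=snap('side','in.png',(180,110,480,335),2.6);W=cloud('side',d)
for y in(-.105,.087):
    k=(d>0)&(abs(W[...,0]-.584)<.05)&(abs(W[...,1]-y)<.03)&(W[...,2]>.07);q=W[k]
    r=cv2.minAreaRect((q[:,:2]*1000).astype(np.float32));print(k.sum(),np.round(r[0]),np.round(r[1]),round(r[2]),np.median(q[:,2]).round(3))
guard_angle();print(get_clock())
```

```text
pick gap 0.0125 0.0124 pad 68.2 t 86.9
gap 0.0124
z 0.052 [-8.7 -1.8 21.3]
t 92.1833
104 [ 584. -103.] [18. 51.] 88 0.076
119 [586.  89.] [17. 54.] 86 0.076
[('top', np.int64(99), np.float64(1.55), np.int64(106), np.float64(1.61)), ('side', np.int64(153), np.float64(1.56), np.int64(203), np.float64(1.62))]
93.2917
```

View pics/in.png

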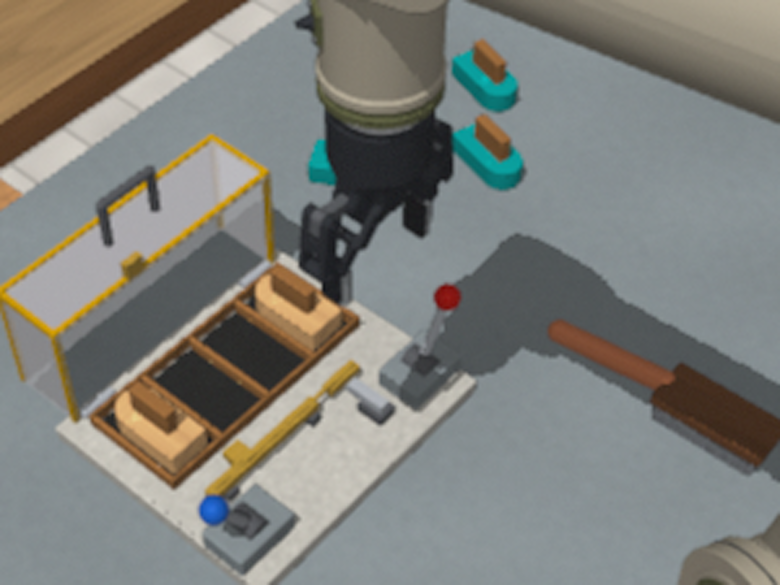

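The picture shows both shapers flat in the end bays, ribs up, at (160,430) and (298,305) in the crop. The guard is up with its handle at (128,205). Lowering it: pull the bar from behind, then press it down from above.

Run:
```python
from h import *
gripper_close(20)
move_ptp(P(.60,SY,.34),DN); movel(P(.74,SY,.30),v=.3); movel(P(.74,SY,.178),v=.2)
f0=np.array(get_force())
for x in np.arange(.73,.578,-.01):
    movel(P(x,SY,.178 if x>.62 else .17),v=.1); f=np.array(get_force())-f0
    if np.linalg.norm(f)>15: print('stop',x,f);break
movel(P(x+.01,SY,.19),v=.1); movel(P(x+.01,SY,.26),v=.2); guard_angle(); print(get_clock())
```

```text
[('top', np.int64(39), np.float64(0.8), np.int64(128), np.float64(0.85)), ('side', np.int64(167), np.float64(0.81), np.int64(236), np.float64(0.86))]
101.2833
```

Run:
```python
from h import *
x,z=bar(.85); movel(P(x,SY,.26),v=.2); movel(P(x,SY,z+.012),v=.15)
f0=np.array(get_force()); m=0
for th in np.linspace(.85,.0,18):
    x,z=bar(th); movel(P(x,SY,z+.005),v=.1); f=np.array(get_force())-f0; m=max(m,np.linalg.norm(f))
    if np.linalg.norm(f)>15: print('stop',th,f);break
print('m',m)
zz=z+.005
while f[2]<8 and zz>z-.004 and th<.01:
    zz-=.001; movel(P(x,SY,zz),v=.03); f=np.array(get_force())-f0
print(th,zz,f.round(1))
movel(P(x,SY,.22),v=.2); movel(P(.38,SY,.26),v=.2)
p,d=snap('side','shut.png',(180,110,480,335),2.6); W=cloud('side',d)
k=(d>0)&(abs(W[...,0]-.585)<.055)&(abs(W[...,1]-SY)<.12)&(W[...,2]>.08)&(W[...,2]<.13);q=W[k]
print('hood top slope',np.polyfit(q[:,0],q[:,2],1).round(3),np.median(q[:,2]),get_clock())
balls()
```

```text
m 1.3932373848067214
0.0 0.07300000000000001 [-3.5 -0.3  9. ]
hood top slope [-0.001  0.1  ] 0.09896588879228149 108.6667
top red [ 0.44  -0.165  0.107] joint 1.00
side red [ 0.441 -0.163  0.106] joint 0.97
side blue [0.442 0.148 0.107] joint 1.01
```

View pics/shut.png

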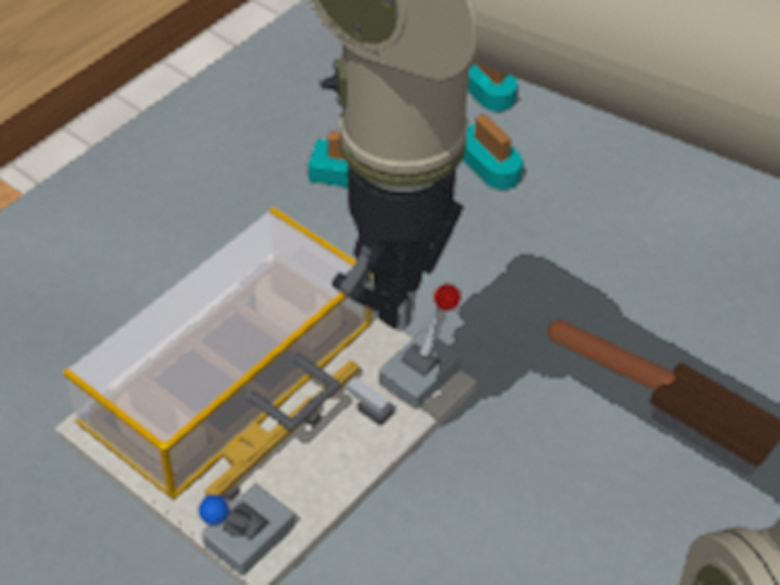

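The picture shows the guard down level, both shapers under it, and both levers still outward (blue (213,510), red (447,297)). Throwing blue on, then red.

Run:
```python
from h import *
push(.195,.085,z=.066,step=.006)
balls()
push(-.213,-.105,z=.066,step=.006)
move_ptp([.40,-.0,.33],DN)
balls()
p,d=snap('side','end.png',(180,110,480,335),2.6); W=cloud('side',d)
k=(d>0)&(abs(W[...,0]-.585)<.055)&(abs(W[...,1]-SY)<.12)&(W[...,2]>.08)&(W[...,2]<.13);q=W[k]
print(np.polyfit(q[:,0],q[:,2],1).round(3),get_clock())
```

```text
[(np.float64(0.123), np.float64(-0.3)), (np.float64(0.117), np.float64(0.5)), (np.float64(0.111), np.float64(0.3)), (np.float64(0.105), np.float64(0.2)), (np.float64(0.099), np.float64(5.2)), (np.float64(0.093), np.float64(24.6))] 115.3083
top red [ 0.442 -0.166  0.108] joint 1.01
top blue [0.442 0.074 0.107] joint -0.01
side red [ 0.441 -0.165  0.107] joint 0.99
side blue [0.443 0.076 0.107] joint 0.01
[(np.float64(-0.141), np.float64(0.6)), (np.float64(-0.135), np.float64(0.1)), (np.float64(-0.129), np.float64(1.8)), (np.float64(-0.123), np.float64(0.3)), (np.float64(-0.117), np.float64(-1.3)), (np.float64(-0.111), np.float64(-21.1))] 123.4833
top red [ 0.441 -0.094  0.108] joint 0.01
side red [ 0.442 -0.092  0.107] joint -0.01
side blue [0.443 0.076 0.108] joint 0.01
[-0.002  0.1  ] 125.5333
```

View pics/end.png

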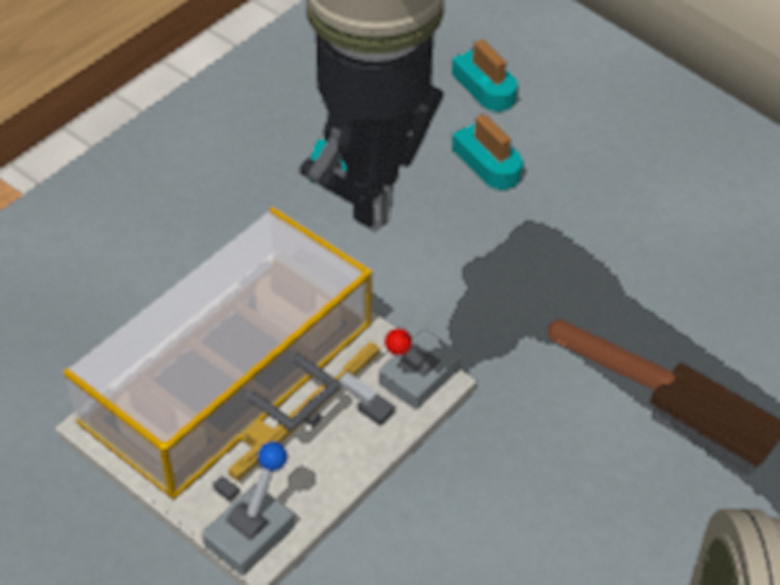

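The picture shows the guard shut, both levers leaning inward (blue (272,456), red (398,341)), the shapers under the hood, and the arm clear.

```bash
python3 -c "
from station import *
print(close_job())"
```

```text
the job is handed in; nothing more can be done
None
```

The job is handed in at about 126 s, result not reported: both beech shapers lie flat in bays 0 and 3, the guard is closed, the blue and red levers are ON, and I never touched the mallet, brush, boot weight or turquoise look-alikes.

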